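# Find the concealed catch of the coin box

### The arm

A 6-joint arm with a two-finger parallel gripper is mounted at the origin on a cart in front of the work surface, level with it; the furniture and walls round the work are solid. World frame = base frame: x ahead of the robot, y to its left, z up, the work surface at z = 0. Lengths are in m, angles in rad, forces in N, time in s.
With the tool pointing down it reaches from about 0.3 to 0.85 m from the base axis. Payload 5.4 kg.
Tool frame: the origin (TCP) lies at the very end of the fingers, on their centre line; the grasp point (between the pads) lies 19 mm behind it (env.grip_depth is the distance from the TCP to the grasp point, in m); z points along the fingers, y is the direction in which the jaws open and shut (so a half turn about z gives the same grasp; the last joint's range is limited). The gripper opens to 85 mm and grips with 20 to 120 N. Pads are 22 mm wide; open, the fingers measure 114 mm over their backs; the gripper's body (76 mm by 85 mm) begins 54 mm behind the grasp point. The pads swing forward as they close: fully open they stand 13 mm farther back than shut.
Start: joints at [-1.373, 0.158, 1.597, -0, 1.386, -0.21], TCP at [0.228, -0.528, 0.231] pointing down, gripper open.
Joint ranges: [-2.91, 2.91], [-0.94, 2.29], [0.18, 2.7], [-1.29, 4.43], [0.17, 2.64], [-3, 3]. Speed limits (rad/s): [2.57, 2.57, 3.14, 3.14, 3.14, 3.14].

### API

Orientations are given as a unit quaternion [x, y, z, w].
In Python, from station import readout, imaging, workorder, env gives the robot as it stands.
- The arm moves only by the tool apply_moves, never from a script. Its arguments are lists of equal length, an entry for each row: "hand": the finger opening in mm, from 0 to 85.4; "travel": the shift along the tool's x, y, z in mm, a list of three; "turn": the turn, a rotation vector about the tool's x, y, z in degrees, a list of three. A call has 1 to 5 rows; each row is the pose to reach, as a shift and turn from the pose commanded when the call began, along the tool's axes at that moment; what a row does not reach only later rows make up. A row lasts 1/10 s, in which the tool goes at most 50 mm and 8.59 degrees, less where a joint would pass 70% of its speed; a pose out of reach is approached as far as the arm can. A call with a gripper value outside its range is refused whole. The fingers move at their own pace and stop on an object; "squeeze" is the grip in N (left out, the last holds). Time passes only in rows, so rows that repeat a pose let the fingers close. It gives the time, the measured TCP pose, the force and the opening at its end, in the units of the state.
- readout.observe(): the state, without advancing time (a new reading comes with each control period).
- imaging.get_image(name): name is "side" or "top" or "wrist"; returns a dict with "color" (384x512x3 uint8, red, green, blue), "z_map" (384x512 float32, m along the optical axis (not along the pixel's ray), 0 where there is no reading), "fx", "fy", "cx", "cy" (pixels), "dist" ([k1, k2, p1, p2, k3] as OpenCV has them; the pictures are not rectified), "world_to_cam" (4x4, takes a point from world to camera coordinates); the wrist camera has in their place "T_tool_cam" (4x4, takes a point from camera to tool coordinates, whose origin is the TCP and whose axes are the flange's). Camera axes: x right, y up, looking along -z (the intrinsics and any distortion apply to the point x, -y, -z); pixel columns grow to the right and rows downward; lengths in m; the calibration is good to about 2 mm. A picture is of the moment at which its call begins: read the wrist's pose just before it.
- workorder.hand_in(): hands the job in, once; it reports no verdict.
The state is a dict: "clock": time; "joint_pos": joint angles; "joint_velocities": joint speeds; "tau": joint torques, N m; "eef_pos": TCP position; "orientation": TCP orientation; "wrist_force": force on the tool from outside, world axes, zero at the start; "ft_torque": the same for the moment, N m; "gripper_width": finger opening in m.
Only numpy, scipy, OpenCV 4.12 (cv2) and the standard library are available. Lean on these libraries where they do the work, as an engineer would, in place of code of your own. Each camera call takes 0.05 s, during which the arm holds its last target.

### The job

Open the coin box on the counter: feel across the flat panel on its top with a fingertip until you find the concealed flush catch, and press the catch so that the coin tray springs out; then let go of the catch and leave the tray out. Pick nothing up, and leave the other things on the counter where they are.

Things in the scene. Friction and masses are not known exactly. Their poses are not given: they have to be found in the camera images.
- coin_box: Coin box fixed to the worktop: grey case 130 mm deep (its x), 258 wide (its y), 75 high. Origin: centre of underside; x points away from the robot, y left, z up; yaw up to 0.25 rad. Blue front (-x side): front of the spring-loaded coin tray. On top a flat grey panel, 114 mm wide along y, between two raised black end covers (72 mm wide along y, 6 mm higher than the panel).
- panel_mid (a point): Middle of the flat panel's top face, 75 mm above the worktop. The concealed catch lies on the panel's x = 0 line, its middle anywhere from y = -36 to +36 mm from here (box axes), different each time. Evenly scored lines across the panel and the catch hide its edges; all is rigid except the catch, which gives way under a fingertip wholly on it.
- catch (a joint): How far the catch is pressed in, m. It is a push plate flush with the panel, 46 mm along the box's x, 40 mm along y, with a 1.5 mm gap round it. 0 = flush, 0.007 = stop. A spring returns it: it starts to move at about 2 N, takes about 4 N at 4 mm, where it lets the tray go, and under 6 N at the stop.
- tray (a joint): How far the coin tray stands out of the box's front (towards box -x), m: 0 = shut and locked, 0.045 = fully out. Its spring throws it fully out once the catch is pressed in about 4 mm.
- coin_roll0: Bystander, to be left alone: orange paper-wrapped roll of coins, lying, 21x74x21 mm, loose on the worktop; origin at the centre of its underside as it stands there.
- coin_roll1: Bystander, to be left alone: green paper-wrapped roll of coins, lying, 21x74x21 mm, loose on the worktop; origin at the centre of its underside as it stands there.
- marker_red: Bystander, to be left alone: red felt marker, lying, 14x132x17 mm, loose on the worktop; origin at the centre of its underside as it stands there.
- salt_shaker: Bystander, to be left alone: glass salt shaker with steel cap, standing, 42x42x85 mm, loose on the worktop; origin at the centre of its underside as it stands there.
- tape_roll: Bystander, to be left alone: roll of tape lying flat, 78 mm across, 19 mm high, loose on the worktop; origin at the centre of its underside as it stands there.

How it is judged:
By the outcome, as a careful person would: the job done as asked, in the order asked, and still so for the second after the job is handed in, with the robot touching nothing.
It also fails if it takes over 40 s, if anything falls off the work surface, if the arm or the gripper's body presses on something with over 40 N, if the wrist force passes 120 N, or if a joint passes its speed limit or range.

## Working session

There is one attempt and no reset: what is moved stays moved. The work goes in short steps, Python scripts to look and compute and a tool call to move; the robot and the scene stay as the last step left them, time stands still between calls to the robot, and variables do not carry over. Pictures are saved under pics/ and viewed, and the job is handed in when it is done.

Besides the shell and the picture viewer there is one more tool, called as a command line: name --argument value ..., lists and objects as JSON in quotes. apply_moves: Moves the arm, as the interface text tells. Its arguments: {"type":"object","properties":{"hand":{"type":"array","items":{"type":"number"}},"travel":{"type":"array","items":{"type":"array","items":{"type":"number"}}},"turn":{"type":"array","items":{"type":"array","items":{"type":"number"}}},"squeeze":{"type":"number"}},"required":["hand","travel","turn"]}

```bash
mkdir -p pics
cat > h.py <<'E'
from station import readout, imaging, workorder, env
import numpy as np, cv2
def save(n,f):
    im=imaging.get_image(n); cv2.imwrite('pics/'+f,im['color'][:,:,::-1]); 
    np.save('pics/'+f+'.npy',im,allow_pickle=True); return im
def world(im,u,v,z=None):
    K=np.array([[im['fx'],0,im['cx']],[0,im['fy'],im['cy']],[0,0,1.]])
    p=cv2.undistortPoints(np.array([[[u,v]]],float),K,np.array(im['dist'],float))[0,0]
    T=np.linalg.inv(im['world_to_cam'])
    d=T[:3,:3]@np.array([p[0],-p[1],-1]); o=T[:3,3]
    s=(z-o[2])/d[2] if z is not None else im['z_map'][int(round(v)),int(round(u))]
    return o+s*d
E
python3 - <<'E'
from h import *
save('top','top1.png');save('side','side1.png')
s=readout.observe();print(s)
E
```

```text
{'clock': 0.1, 'joint_pos': array([-1.37309920e+00,  1.59033203e-01,  1.59813143e+00, -1.38376143e-05,
        1.38618866e+00, -2.10120555e-01]), 'joint_velocities': array([ 3.05353733e-05, -1.96163256e-03, -3.84171773e-03, -7.60267849e-07,
       -1.13142603e-03,  5.99643765e-04]), 'tau': array([ 7.81095559e-05, -3.96988356e+01, -3.32337892e+01, -2.29151492e-04,
        4.22866753e-03,  6.14740387e-06]), 'eef_pos': array([ 0.2279041 , -0.52730539,  0.23037627]), 'orientation': array([ 9.79281888e-01,  2.02499900e-01, -1.33175529e-06, -8.80341849e-04]), 'wrist_force': array([ 0.48681683, -0.19699026, -0.04379843]), 'ft_torque': array([-0.01517267,  0.00922808,  0.01655005]), 'gripper_width': 0.08538487247922183}
```

View pics/top1.png

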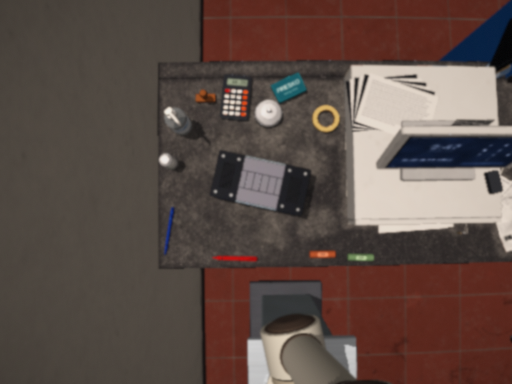

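View pics/side1.png

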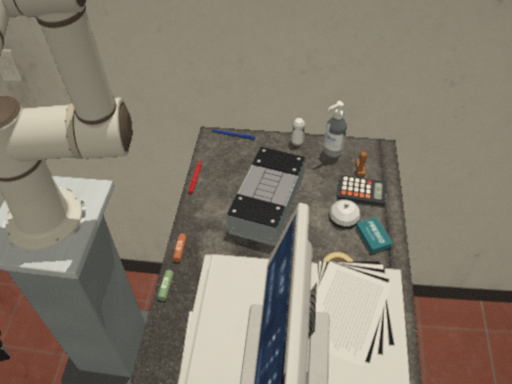

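The top view shows the box centred near (262,184), with orange/green rolls and the red marker along the near edge. I'll enlarge it to find the panel corners.

Run:
```python
from h import *
im=np.load('pics/top1.png.npy',allow_pickle=True).item()
c=im['color'][140:230,200:325,::-1]
cv2.imwrite('pics/crop1.png',cv2.resize(c,None,fx=6,fy=6,interpolation=cv2.INTER_CUBIC))
# black covers at z=.081 : use depth
H,W=im['z_map'].shape
P=np.array([[world(im,u,v) for u in range(200,325)] for v in range(140,230)])
z=P[...,2]; m=(z>.06)&(z<.1)
m=cv2.morphologyEx(m.astype(np.uint8),cv2.MORPH_OPEN,np.ones((5,5)))
n,l,st,ce=cv2.connectedComponentsWithStats(m); k=1+np.argmax(st[1:,4])
q=P[l==k][:,:2].astype(np.float32); r=cv2.minAreaRect(q); print(r, np.median(z[l==k]))
print(world(im,262,184,.075), q.mean(0))
for n_,u,v in [('red',236,258),('or',322,254),('gr',361,258)]: print(n_,world(im,u,v,.015))
```

```text
((0.6032269597053528, 0.11371201276779175), (0.25860658288002014, 0.1274453103542328), 76.8637466430664) 0.07930739559330624
[0.59860698 0.10899628 0.075     ] [0.6033015  0.11399015]
red [0.39013307 0.18663159 0.015     ]
or [ 0.39771123 -0.06138452  0.015     ]
gr [ 0.38389782 -0.17471593  0.015     ]
```

View pics/crop1.png

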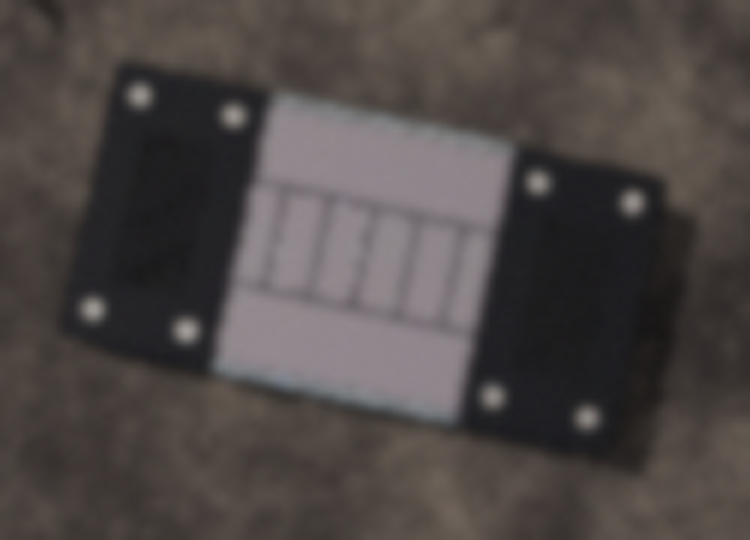

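The panel middle is at about (0.603, 0.114) and the yaw is about -13°. I'll swing in close to the base, closing and turning the gripper on the way.

apply_moves --hand '[0, 0, 0, 0, 0]' --travel '[[30, -37, 0], [60, -74, 0], [90, -111, 0], [120, -148, 0], [150, -185, 0]]' --turn '[[0, 0, -8], [0, 0, -16], [0, 0, -24], [0, 0, -32], [0, 0, -40]]'

```text
clock: 0.6
eef_pos: [0.2924, -0.2964, 0.2308]
orientation: [0.85, 0.527, 0.0, -0.0]
wrist_force: [1.5, -0.5, 0.7]
gripper_width: 0.0123
```

```bash
cat >> h.py <<'E'
from scipy.spatial.transform import Rotation as R
C=np.array([.603,.1137]); YAW=np.radians(-13.1)
def go(p,ang=76.9):
    s=readout.observe(); Rc=R.from_quat(s['orientation']); 
    d=Rc.inv().apply(np.array(p)-s['eef_pos'])*1000
    a=np.radians(ang); Rt=R.from_matrix(np.array([[np.cos(a),np.sin(a),0],[np.sin(a),-np.cos(a),0],[0,0,-1]]).T)
    print('t',s['clock'],'pos',s['eef_pos'].round(4),'travel',d.round(1),'turn',np.degrees((Rc.inv()*Rt).as_rotvec()).round(1),'F',s['wrist_force'].round(2),'w',s['gripper_width'])
def bx(x,y,z):
    c,s_=np.cos(YAW),np.sin(YAW); return [C[0]+c*x-s_*y,C[1]+s_*x+c*y,z]
E
python3 -c "
from h import *
go([.40,.07,.22])"
```

```text
t 0.6 pos [ 0.2924 -0.2964  0.2308] travel [376.1 -66.1  11. ] turn [ -0.   -0.  -13.2] F [ 1.51 -0.5   0.72] w 0.012322643238237457
```

apply_moves --hand '[0, 0, 0, 0, 0]' --travel '[[47, -8, 0], [94, -16, 0], [141, -25, 0], [188, -33, 0], [235, -41, 0]]' --turn '[[0, 0, -6], [0, 0, -12], [0, 0, -13.2], [0, 0, -13.2], [0, 0, -13.2]]'

```text
clock: 1.1
eef_pos: [0.361, -0.0682, 0.2312]
orientation: [0.785, 0.619, 0.0, 0.0]
wrist_force: [0.2, -1.0, 0.2]
gripper_width: 0.0001
```

```bash
python3 -c "
from h import *
go([.50,.11,.22])"
```

```text
t 1.1 pos [ 0.361  -0.0682  0.2312] travel [205.6  93.7  11.2] turn [ 0.   0.  -0.4] F [ 0.23 -1.    0.24] w 5.8660912234122365e-05
```

apply_moves --hand '[0, 0, 0, 0, 0]' --travel '[[41, 18, 2], [82, 37, 4], [123, 56, 6], [164, 75, 8], [205, 93, 10]]' --turn '[[0, 0, 0], [0, 0, 0], [0, 0, 0], [0, 0, 0], [0, 0, 0]]'

```text
clock: 1.6
eef_pos: [0.4997, 0.1096, 0.2207]
orientation: [0.785, 0.62, -0.0, -0.0]
wrist_force: [0.8, -0.8, 1.2]
gripper_width: 0.0
```

```bash
python3 -c "
from h import *
go(bx(0,0,.12))
im=save('wrist','w1.png'); print(im['T_tool_cam'])"
```

```text
t 1.6 pos [0.4997 0.1096 0.2207] travel [ 27.9  99.6 100.6] turn [-0.   0.  -0.3] F [ 0.81 -0.82  1.24] w 3.0214504757699768e-05
[[ 6.35616820e-04  9.47549547e-01  3.19608278e-01  8.16151743e-02]
 [ 9.99999717e-01 -4.73715858e-04 -5.84300865e-04  7.38002694e-04]
 [-4.02250510e-04  3.19608559e-01 -9.47549580e-01 -1.42743880e-01]
 [ 0.00000000e+00  0.00000000e+00  0.00000000e+00  1.00000000e+00]]
```

View pics/w1.png

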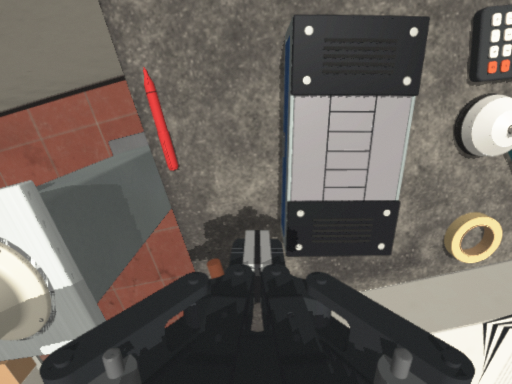

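The wrist view shows the panel between the covers (290–415, 95–200), with cross-lines near rows 112, 131, 150, 170 and 187. I'll measure their positions, plus the panel edges.

Run:
```python
from h import *
im=np.load('pics/w1.png.npy',allow_pickle=True).item()
s=readout.observe(); T=np.eye(4);T[:3,:3]=R.from_quat(s['orientation']).as_matrix();T[:3,3]=s['eef_pos']
im['world_to_cam']=np.linalg.inv(T@im['T_tool_cam'])
np.save('pics/w1.png.npy',im,allow_pickle=True)
c=im['color'][85:210,280:425,::-1]
cv2.imwrite('pics/crop2.png',cv2.resize(c,(725,600),interpolation=cv2.INTER_CUBIC)) # 5x, 4.8
for n,u,v in [('TL',293,96),('TR',414,97),('BR',402,201),('BL',288,200)]:
    p=world(im,u,v,.075); d=p[:2]-C; c_,s_=np.cos(YAW),np.sin(YAW); print(n,p,c_*d[0]+s_*d[1],-s_*d[0]+c_*d[1])
```

```text
TL [0.5581319  0.18884135 0.075     ] -0.06073133289792451 0.06301645126615701
TR [0.68006338 0.16042542 0.075     ] 0.06446750252436254 0.06297595299120715
BR [0.66006001 0.04748312 0.075     ] 0.07058321991156351 -0.05156092151156619
BL [0.53121283 0.07917383 0.075     ] -0.06209357974238872 -0.04989831947162958
```

View pics/crop2.png

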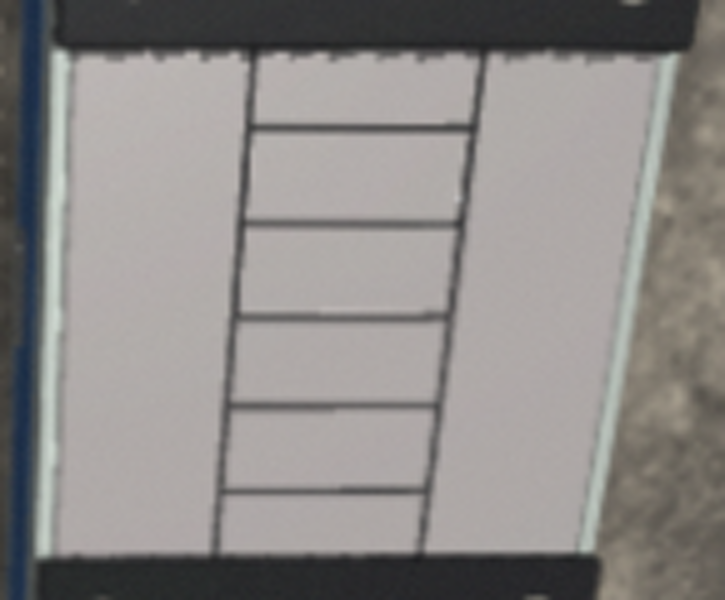

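Run:
```python
from h import *
im=np.load('pics/w1.png.npy',allow_pickle=True).item()
c_,s_=np.cos(YAW),np.sin(YAW)
for n,a,b in [('Ltop',360,48),('l1',360,127),('l2',352,223),('l3',342,317),('l4',334,405),('l5',325,491),('Lbot',318,555)]:
    p=world(im,280+a/5,85+b/4.8,.075 if n!='Lbot' else .081); d=p[:2]-C; print(n,c_*d[0]+s_*d[1],-s_*d[0]+c_*d[1])
for n,u,v in [('fL',291,15),('fR',428,16),('nR',393,254),('nL',288,246)]:
    p=world(im,u,v,.081); d=p[:2]-C; print(n,c_*d[0]+s_*d[1],-s_*d[0]+c_*d[1])
go(bx(0.0015,.003,.10))
```

```text
Ltop -0.00042650264326779194 0.06424676836256812
l1 0.0012140103990994407 0.04799842954984037
l2 0.001612967592368026 0.02750042544379314
l3 0.001589455817717393 0.006566532848003411
l4 0.0019090591970988564 -0.013878609038391282
l5 0.0020017365412489966 -0.03472747649166639
Lbot -4.60915875884569e-05 -0.04856840636458377
fL -0.06582460584493181 0.13448366263127673
fR 0.06300999853415618 0.1357954517272696
nR 0.0680519326915299 -0.11836512045555671
nL -0.06075245685063421 -0.1062382272180367
t 1.65 pos [0.502  0.1139 0.2196] travel [ 25.5 100.  119.6] turn [-0.  -0.2 -0.2] F [-3.66  1.44  0.85] w -0.0002504773636577786
```

apply_moves --hand '[0, 0, 0, 0, 0]' --travel '[[8, 33, 20], [16, 66, 50], [23.5, 98.5, 90], [23.5, 98.5, 118], [23.5, 98.5, 118]]' --turn '[[0, 0, 0], [0, 0, 0], [0, 0, 0], [0, 0, 0], [0, 0, 0]]'

```text
clock: 2.15
eef_pos: [0.5964, 0.1076, 0.0971]
orientation: [0.785, 0.619, -0.005, -0.004]
wrist_force: [-0.9, 0.0, -0.4]
gripper_width: -0.0003
```

```bash
python3 -c "
from h import *
go(bx(0,0.001,.075))
im=save('wrist','w2.png')
go(bx(0,0.001,.075))"
```

```text
t 2.15 pos [0.5964 0.1076 0.0971] travel [ 8.6  5.2 22. ] turn [-0.7  0.1 -0.3] F [-0.91  0.03 -0.39] w -0.00025769794374519347
t 2.2 pos [0.5981 0.1077 0.1005] travel [ 8.1  3.5 25.5] turn [-0.4  0.1 -0.3] F [-0.69  0.82  0.25] w 0.00011506035114957258
```

View pics/w2.png

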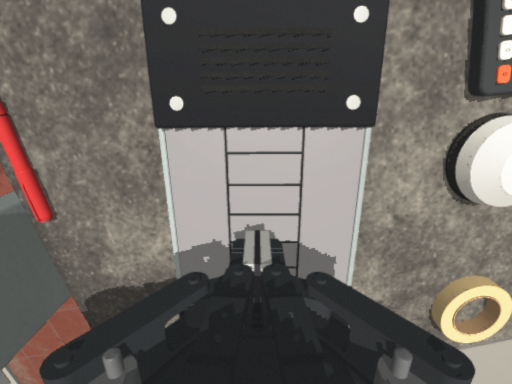

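The fingers are centred across the strip, slightly toward the robot's right of the middle. I'll let the arm settle and apply the correction.

apply_moves --hand '[0, 0, 0, 0, 0]' --travel '[[6, 3, 10], [6, 3, 14], [6, 3, 14], [6, 3, 14], [6, 3, 14]]' --turn '[[0, 0, 0], [0, 0, 0], [0, 0, 0], [0, 0, 0], [0, 0, 0]]'

```text
clock: 2.7
eef_pos: [0.6051, 0.1128, 0.0902]
orientation: [0.785, 0.62, 0.001, 0.0]
wrist_force: [0.7, -0.2, 0.1]
gripper_width: 0.0001
```

```bash
python3 -c "
from h import *
go(bx(0,0.001,.075))"
```

```text
t 2.7 pos [0.6051 0.1128 0.0902] travel [ 1.4 -2.3 15.2] turn [ 0.1 -0.  -0.3] F [ 0.74 -0.23  0.13] w 7.468608763899949e-05
```

apply_moves --hand '[0, 0, 0, 0, 0]' --travel '[[1, -1.5, 6], [1, -1.5, 10], [1, -1.5, 12], [1, -1.5, 12], [1, -1.5, 12]]' --turn '[[0, 0, 0], [0, 0, 0], [0, 0, 0], [0, 0, 0], [0, 0, 0]]'

```text
clock: 3.2
eef_pos: [0.6035, 0.1141, 0.0772]
orientation: [0.785, 0.62, -0.0, -0.0]
wrist_force: [0.1, 0.1, 0.2]
gripper_width: -0.0001
```

```bash
python3 -c "
from h import *
go(bx(0,0.001,.075))
im=save('wrist','w3.png')
c=im['color'][100:300,150:380,::-1]
cv2.imwrite('pics/crop3.png',cv2.resize(c,None,fx=3,fy=3,interpolation=cv2.INTER_CUBIC))
"
```

```text
t 3.2 pos [0.6035 0.1141 0.0772] travel [ 0.5 -0.4  2.2] turn [-0.   0.  -0.3] F [0.06 0.14 0.16] w -0.00010399649063644313
```

View pics/crop3.png

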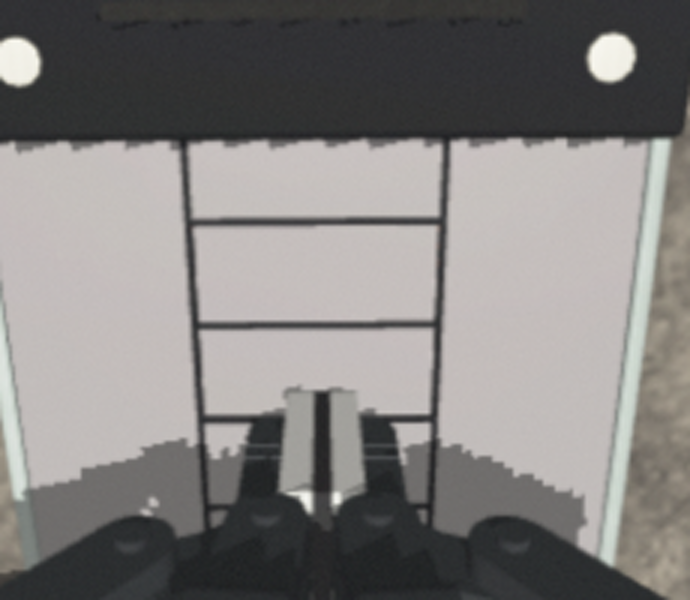

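Run:
```python
from h import *
im=np.load('pics/w3.png.npy',allow_pickle=True).item()
K=np.array([[im['fx'],0,im['cx']],[0,im['fy'],im['cy']],[0,0,1.]])
Ti=np.linalg.inv(im['T_tool_cam'])
for p in [(0,0,0),(.011,0,0),(.0,0,.0022),(.0105,0,.0022),(.011,.008,0)]:
    q=Ti@np.array([*p,1]); q=np.array([q[0],-q[1],-q[2]])
    uv=cv2.projectPoints(q[None],np.zeros(3),np.zeros(3),K,np.array(im['dist'],float))[0].ravel()
    print(p,uv,(uv-[150,100])*3)
```

```text
(0, 0, 0) [255.50656707 242.33294405] [316.51970122 426.99883215]
(0.011, 0, 0) [255.48594995 225.84662021] [316.45784984 377.53986062]
(0.0, 0, 0.0022) [255.52292147 240.51434503] [316.56876442 421.5430351 ]
(0.0105, 0, 0.0022) [255.503905   224.95678704] [316.51171499 374.87036112]
(0.011, 0.008, 0) [269.07154758 225.84910379] [357.21464274 377.54731136]
```

The finger is on the central line to within about 2 mm. I'll press gently here.

apply_moves --hand '[0, 0, 0]' --travel '[[1, 0, 1.5], [1, 0, 3], [1, 0, 3]]' --turn '[[0, 0, 0], [0, 0, 0], [0, 0, 0]]'

```text
clock: 3.55
eef_pos: [0.6041, 0.1152, 0.0751]
orientation: [0.785, 0.62, 0.0, 0.0]
wrist_force: [-1.9, 1.3, 3.9]
gripper_width: -0.0002
```

apply_moves --hand '[0, 0]' --travel '[[0, 0, 1], [0, 0, 1]]' --turn '[[0, 0, 0], [0, 0, 0]]'

```text
clock: 3.75
eef_pos: [0.6041, 0.1152, 0.075]
orientation: [0.785, 0.62, 0.0, 0.0]
wrist_force: [-4.9, 0.1, 10.5]
gripper_width: 0.0001
```

It is rigid here (10.5 N, no give at z=0.075). I'll lift and try the next line, +20.75 mm along box y.

apply_moves --hand '[0, 0, 0, 0, 0]' --travel '[[0, 0, -7], [10, 0, -7], [20.5, 0, -7], [20.5, 0, -4], [20.5, 0, -3]]' --turn '[[0, 0, 0], [0, 0, 0], [0, 0, 0], [0, 0, 0], [0, 0, 0]]'

```text
clock: 4.25
eef_pos: [0.608, 0.1356, 0.0753]
orientation: [0.785, 0.62, -0.001, -0.0]
wrist_force: [0.1, -0.2, -1.1]
gripper_width: 0.0001
```

apply_moves --hand '[0, 0, 0]' --travel '[[0, 0, 1.5], [0, 0, 2.5], [0, 0, 2.5]]' --turn '[[0, 0, 0], [0, 0, 0], [0, 0, 0]]'

```text
clock: 4.55
eef_pos: [0.6082, 0.1353, 0.074]
orientation: [0.785, 0.619, -0.0, -0.001]
wrist_force: [-2.8, 2.4, 3.8]
gripper_width: -0.0002
```

apply_moves --hand '[0, 0]' --travel '[[0, 0, 1], [0, 0, 1]]' --turn '[[0, 0, 0], [0, 0, 0]]'

```text
clock: 4.75
eef_pos: [0.6082, 0.1353, 0.073]
orientation: [0.785, 0.619, -0.0, -0.001]
wrist_force: [-3.0, 1.7, 5.0]
gripper_width: 0.0003
```

It gives way: z drops 1 mm per 1 mm commanded. Pressing further.

apply_moves --hand '[0, 0, 0, 0]' --travel '[[0, 0, 1], [0, 0, 2], [0, 0, 3], [0, 0, 3]]' --turn '[[0, 0, 0], [0, 0, 0], [0, 0, 0], [0, 0, 0]]'

```text
clock: 5.15
eef_pos: [0.6084, 0.1352, 0.0698]
orientation: [0.785, 0.619, 0.0, -0.0]
wrist_force: [-3.4, 2.8, 3.9]
gripper_width: 0.0003
```

```bash
python3 -c "
from h import *
save('wrist','w4.png');go(bx(0,.02,.12))"
```

```text
t 5.2 pos [0.6083 0.1352 0.0698] travel [ -2.1  -0.3 -50.2] turn [-0.  -0.  -0.3] F [-2.03  2.35  3.5 ] w 0.0001449688399212903
```

View pics/w4.png

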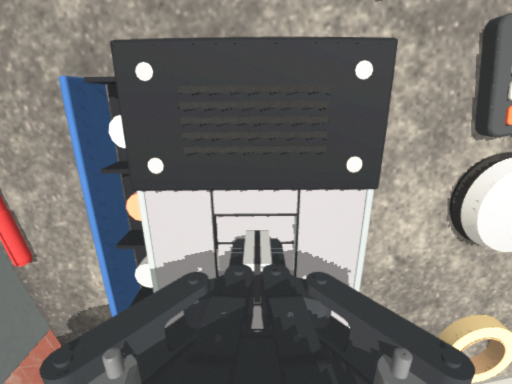

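The tray is out: the blue front stands clear of the case at left (65–150, 75–315). I'll lift straight off.

apply_moves --hand '[0, 0, 0, 0, 0]' --travel '[[0, 0, -10], [0, 0, -40], [0, 0, -80], [0, 0, -120], [0, 0, -120]]' --turn '[[0, 0, 0], [0, 0, 0], [0, 0, 0], [0, 0, 0], [0, 0, 0]]'

```text
clock: 5.7
eef_pos: [0.6129, 0.1346, 0.1978]
orientation: [0.785, 0.619, 0.005, 0.005]
wrist_force: [0.7, 0.2, 1.7]
gripper_width: 0.0002
```

apply_moves --hand '[0, 0, 0]' --travel '[[0, 0, 0], [0, 0, 0], [0, 0, 0]]' --turn '[[0, 0, 0], [0, 0, 0], [0, 0, 0]]'

```text
clock: 6.0
eef_pos: [0.6074, 0.1348, 0.1878]
orientation: [0.785, 0.619, -0.001, -0.001]
wrist_force: [-0.7, -0.4, -1.0]
gripper_width: 0.0
```

```bash
python3 -c "
from h import *
save('side','side2.png');save('wrist','w5.png');go(bx(0,.02,.12))
cv2.imwrite('pics/both.png',np.hstack([cv2.resize(cv2.imread('pics/'+f),(400,300)) for f in('side2.png','w5.png')]))"
```

```text
t 6.1 pos [0.6077 0.1349 0.1882] travel [-1.7  0.5 68.2] turn [-0.2  0.  -0.3] F [ 1.18 -0.59 -0.38] w -7.426103019912417e-05
```

View pics/both.png

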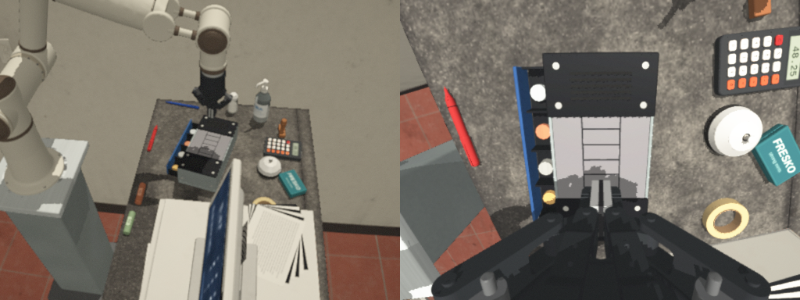

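The tray is out, the arm is clear at z≈0.188, and the other things are undisturbed.

```bash
python3 -c "
from h import *
print(workorder.hand_in())"
```

```text
the job is handed in; nothing more can be done
None
```

The coin tray is out and stayed out after I let go of the catch. I handed the job in at about 6 s on the clock.

- **Finding the catch:** with the gripper shut, I first pressed at the panel's middle. It was rigid: 10.5 N with no give. At about +20.5 mm along box y the surface gave way at roughly 4–5 N. I pressed it in about 5 mm, well short of the 7 mm stop.
- **Last checks:** I lifted off to z ≈ 0.19 m, with the wrist force close to zero. Images from the wrist camera, taken while pressing and after lifting, show the tray standing out. The coin rolls, marker and tape roll look undisturbed in the final images. I judged this by eye and did not measure their positions again. The salt shaker is partly hidden by the gripper in the side view, but the hand never went near it.
- **Disagreement:** the top and wrist cameras placed the box centre up to about 6 mm apart at first. I had paired the wrist picture with a pose read slightly too late. After a rough correction they agreed to within about 2 mm. In a later close-up, the fingertip edge appeared 2–3 mm from where the calibration predicted.

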